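# Pack the pH calibration caddy

### The arm

A 7-joint arm with a two-finger parallel gripper is mounted at the origin on a cart in front of the work surface, level with it; the furniture and walls round the work are solid. World frame = base frame: x ahead of the robot, y to its left, z up, the work surface at z = 0. Lengths are in m, angles in rad, forces in N, time in s.
With the tool pointing down it reaches from about 0.4 to 0.875 m from the base axis. Payload 4.4 kg.
Tool frame: the origin (TCP) lies at the very end of the fingers, on their centre line; the grasp point (between the pads) lies 19 mm behind it (hold_point_z is the distance from the TCP to the grasp point, in m); z points along the fingers, x is the direction in which the jaws open and shut, and the axes are right-handed (so a half turn about z gives the same grasp; the last joint's range is limited). The gripper opens to 85 mm and grips with 20 to 120 N. Pads are 22 mm wide; open, the fingers measure 114 mm over their backs; the gripper's body (76 mm by 85 mm) begins 54 mm behind the grasp point. The pads swing forward as they close: fully open they stand 13 mm farther back than shut.
Start: joints at [1.202, 0.628, 0.038, 1.517, -0.027, 0.996, -0.02], TCP at [0.194, -0.62, 0.231] pointing down, gripper open.
Joint ranges: [-3.06, 3.06], [-0.37, 2.12], [-1.25, 1.32], [0.18, 2.47], [-1.1, 4.24], [0.23, 1.98], [-2.94, 2.94]. Speed limits (rad/s): [2.57, 2.57, 3.14, 3.14, 3.14, 3.14, 3.14].

### API

Orientations are given as a rotation vector (axis times angle).
In Python, from rig import * gives the robot as it stands. The module is installed in compiled form; this text tells all that it offers.
- The arm moves only by the shell command python3 -m jog 'ROWS' [FORCE]. ROWS is text: rows parted by semicolons, each of 7 numbers parted by spaces: the shift along the tool's x, y, z in m, then the turn, a rotation vector about the tool's x, y, z in degrees, then the closure, from 0 (fully open) to 1 (shut). In form: x y z ax ay az claw; .... A call has 1 to 10 rows; each row shifts and turns the commanded pose from where the row before left it, along the tool's axes as they then stand; what a row does not reach is not made up. A row lasts 1/8 s, in which the tool goes at most 62.5 mm and 10.7 degrees, less where a joint would pass 70% of its speed; a pose out of reach is approached as far as the arm can. A call is refused whole if a number of a shift passes 0.0625 or a number of a turn 10.7, either way. A call with a gripper value outside its range is refused whole. The fingers move at their own pace and stop on an object; FORCE is the grip in N (left out, the last holds). Time passes only in rows, so rows that do not move let the fingers close. It gives the time, the measured TCP pose, the force and the opening at its end, in the units of the state.
- read_state(): the state, without advancing time (a new reading comes with each control period).
- get_image(name): name is "scene" or "top" or "wrist"; returns (picture, depth): 420x560x3 uint8, blue, green, red; 420x560 float32, m along the optical axis (not along the pixel's ray), 0 where there is no reading.
- calibration(name): a dict with "fx", "fy", "cx", "cy" (pixels), "eye" and "orientation" of the camera in the world; the wrist camera has in their place "tool_from_camera" (4x4, takes a point from camera to tool coordinates, whose origin is the TCP and whose axes are the tool frame's). Camera axes: x right, y up, looking along -z (the intrinsics and any distortion apply to the point x, -y, -z); pixel columns grow to the right and rows downward; lengths in m; the calibration is good to about 2 mm. The wrist camera is an equidistant fisheye: a pixel r from the principal point sees the ray r / f radians off the axis. A picture is of the moment at which its call begins: read the wrist's pose just before it. calibration takes no time and is no camera call.
- job_done(): hands the job in, once; it reports no verdict.
The state is a dict: "time": time; "q": joint angles; "joint_velocities": joint speeds; "effort": joint torques, N m; "tcp_pos": TCP position; "tcp_rot": TCP orientation; "contact_force": force on the tool from outside, world axes, zero at the start; "moment": the same for the moment, N m; "width": finger opening in m.
Only numpy, scipy, OpenCV 4.12 (cv2) and the standard library are available. Lean on these libraries where they do the work, as an engineer would, in place of code of your own. Each camera call takes 0.05 s, during which the arm holds its last target.

### The job

Pack the calibration set into the grey caddy: stand the bottles with the red, green and blue caps each in the compartment whose pad has the colour of its cap, and the smaller beaker in the compartment with the cork pad. All four must stand upright and flat on their pads inside their compartments. The white bottle with the yellow cap and the larger beaker do not belong to the set: leave them standing where they are.

Things in the scene. Friction and masses are not known exactly. Their poses are not given: they have to be found in the camera images.
- bottle_red: Closed small white plastic bottle with a ribbed red screw cap and a red label band, upright, loose, about 0.1 kg. 45 mm diameter straight round body up to about 58 mm above its underside, then a shoulder and a 32 mm cap up to 88 mm. Origin: centre of the underside; z up along its axis. To be gathered.
- bottle_green: Closed small white plastic bottle with a ribbed green screw cap and a green label band, upright, loose, about 0.1 kg. 45 mm diameter straight round body up to about 58 mm above its underside, then a shoulder and a 32 mm cap up to 88 mm. Origin: centre of the underside; z up along its axis. To be gathered.
- bottle_blue: Closed small white plastic bottle with a ribbed blue screw cap and a blue label band, upright, loose, about 0.1 kg. 45 mm diameter straight round body up to about 58 mm above its underside, then a shoulder and a 32 mm cap up to 88 mm. Origin: centre of the underside; z up along its axis. To be gathered.
- beaker_small: Empty clear glass beaker, the smaller of the two, upright, loose, about 0.05 kg: 54 mm (x) by 60 mm (y, with the spout) at the rim, about 50 mm across the straight wall below it, 71 mm high; rim lip in the top 7 mm. Origin: centre of the underside; z up, spout along +y. It starts with its x within 25 degrees of world x. To be gathered.
- bottle_yellow: Look-alike, not part of the set: closed small white bottle with a yellow cap and yellow label, 45 mm diameter, 88 mm high, loose. Origin: centre of the underside. To be left where it stands. Obstacle nearby: a fixed steel water bath, 310 mm high, stands at the back right, beyond about x = 0.63 m for y from -0.15 to -0.5 m; keep the arm and load clear of it.
- beaker_large: Look-alike, not part of the set: empty clear glass beaker, the larger of the two, 73 x 79 mm at the rim, 95 mm high, loose. Origin: centre of the underside. To be left where it stands.
- pad_red: Square red pad, 66x66x4 mm, fixed on the floor of one compartment of the grey caddy: the place of the bottle with the red cap. Origin: centre of its underside, 4 mm above the worktop; top 4 mm higher. Axes as the caddy's: y along the row of compartments, x across, z up. The pads swap compartments between starts.
- pad_green: Square green pad, 66x66x4 mm, fixed on the floor of one compartment of the grey caddy: the place of the bottle with the green cap. Origin: centre of its underside, 4 mm above the worktop; top 4 mm higher. Axes as the caddy's: y along the row of compartments, x across, z up. Caddy: fixed grey open tray, 82 (x) by 316 mm (y), walls 4 mm thick, tops 30 mm above the worktop.
- pad_blue: Square blue pad, 66x66x4 mm, fixed on the floor of one compartment of the grey caddy: the place of the bottle with the blue cap. Origin: centre of its underside, 4 mm above the worktop; top 4 mm higher. Axes as the caddy's: y along the row of compartments, x across, z up. Compartments: four in a row, each 74x74 mm inside, 78 mm apart centre to centre.
- pad_cork: Square light brown cork pad, 66x66x4 mm, fixed on the floor of one compartment of the grey caddy: the place of the small beaker. Origin: centre of its underside, 4 mm above the worktop; top 4 mm higher. Axes as the caddy's: y along the row of compartments, x across, z up. The caddy has a steel loop handle, 22 mm high, sticking out 19 mm at each short end.
There are look-alikes about, which are no part of the job. Leave any pink or purple look-alike of the beaker_small alone.

How it is judged:
At the end, for the whole second after the job is handed in: Each capped bottle (red, green, blue) and the small beaker stands at rest on its own pad: centre within 22 mm of the pad centre, underside within 5 mm of the pad top, tilt under 0.1 rad. The yellow-capped bottle and large beaker stand upright within 20 mm of their starts (horizontal distance between bottle_red and pad_red below 0.022 m and z of bottle_red in the frame of pad_red between 0 and 0.009 m and angle between each of bottle_red, bottle_green, bottle_blue, beaker_small, bottle_yellow, beaker_large's own z axis and vertical below 0.1 rad and linear speed of each of bottle_red, bottle_green, bottle_blue, beaker_small below 0.02 m/s and horizontal distance between bottle_green and pad_green below 0.022 m and z of bottle_green in the frame of pad_green between 0 and 0.009 m and horizontal distance between bottle_blue and pad_blue below 0.022 m and z of bottle_blue in the frame of pad_blue between 0 and 0.009 m and horizontal distance between beaker_small and pad_cork below 0.022 m and z of beaker_small in the frame of pad_cork between 0 and 0.009 m and distance of each of bottle_yellow, beaker_large from where it was at the start of the episode below 0.02 m); the robot touches nothing.
It fails at once if the yellow-capped bottle is moved by more than 20 mm (distance of bottle_yellow from where it was at the start of the episode above 0.02 m).
It fails at once if the large beaker is moved by more than 20 mm (distance of beaker_large from where it was at the start of the episode above 0.02 m).
It also fails if it takes over 120 s, if anything falls off the work surface, if the arm or the gripper's body presses on something with over 40 N, if the wrist force passes 120 N, or if a joint passes its speed limit or range.

## Working session

There is one attempt and no reset: what is moved stays moved. The work goes in short steps, Python scripts to look and compute and a shell command to move; the robot and the scene stay as the last step left them, time stands still between calls to the robot, and variables do not carry over. Pictures are saved under pics/ and viewed, and the job is handed in when it is done.

```bash
mkdir -p pics; cat > h.py <<'E'
from rig import *
import numpy as np, cv2
from scipy.spatial.transform import Rotation as R
def rot(o):
    o=np.array(o,float)
    if o.shape==(3,3): return o
    if o.size==3: return R.from_rotvec(o).as_matrix()
    return R.from_quat(o).as_matrix()
def onplane(c,u,v,z):
    d=np.array([(u-c['cx'])/c['fx'],-(v-c['cy'])/c['fy'],-1.])
    d=rot(c['orientation'])@d; e=np.array(c['eye'])
    return e+d*(z-e[2])/d[2]
E
python3 - <<'E'
from h import *
print(read_state())
for n in ('scene','top','wrist'):
    p,d=get_image(n); cv2.imwrite(f'pics/{n}0.png',p); np.save(f'{n}0.npy',d); print(n,calibration(n))
E
```

```text
{'time': 0.0, 'q': array([ 1.20218925,  0.62932903,  0.03845535,  1.5183805 , -0.0269582 ,
        0.99629081, -0.02003236]), 'joint_velocities': array([ 0.00053058, -0.00049087,  0.00021071,  0.00058497,  0.00268066,
        0.00112829, -0.00105681]), 'effort': array([-6.83889739e-04, -5.63396502e+01,  1.22605160e+00, -1.93449014e+01,
        1.10638101e-02,  1.05546601e-02,  3.29620747e-06]), 'tcp_pos': array([ 0.1936516 , -0.61982557,  0.23039643]), 'tcp_rot': array([-2.53020199e+00,  1.86037352e+00,  2.45150028e-03]), 'contact_force': array([0.17626891, 1.02425372, 0.41058194]), 'moment': array([ 0.00594352, -0.01520664, -0.01701375]), 'width': 0.08537762129858893}
scene {'fx': 492.5796240962502, 'fy': 492.5796240962502, 'cx': 275.1887687572657, 'cy': 208.15809120305914, 'eye': array([ 0.06949159, -0.97518239,  0.62867467]), 'orientation': array([ 1.06520368, -0.23853494, -0.37656988])}
top {'fx': 451.1236637553624, 'fy': 451.1236637553624, 'cx': 278.4258048117234, 'cy': 207.89945666204807, 'eye': array([ 0.29565273, -0.00238453,  1.21023926]), 'orientation': array([ 0.14016312, -0.15785427, -1.54279422])}
wrist {'fx': 325.19226210127806, 'fy': 325.19226210127806, 'cx': 275.0731962264768, 'cy': 210.44754490459957, 'tool_from_camera': array([[ 9.99999453e-01, -3.72091813e-04,  9.77113988e-04,
        -1.15702206e-04],
       [-6.30979480e-05, -9.54306160e-01, -2.98830637e-01,
        -7.71347319e-02],
       [ 1.04365833e-03,  2.98830412e-01, -9.54305662e-01,
        -1.42712150e-01],
       [ 0.00000000e+00,  0.00000000e+00,  0.00000000e+00,
         1.00000000e+00]])}
```

View pics/top0.png

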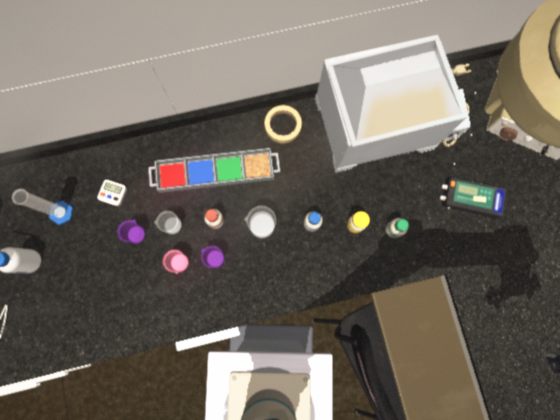

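View pics/scene0.png

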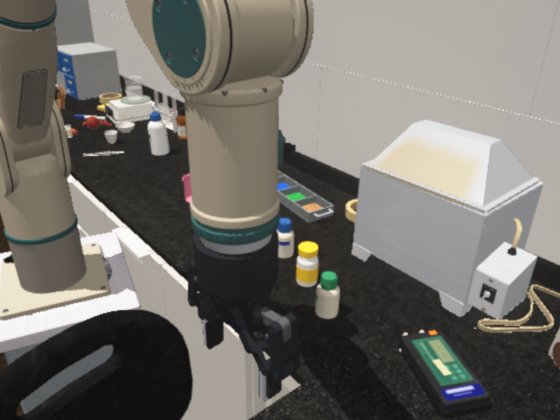

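The top view shows all the pieces. The caddy pads are red (172,175), blue (201,172), green (229,168) and cork (258,166). The caps are red (213,217), blue (314,220), yellow (359,221) and green (398,228). The small beaker is at (169,222) and the large one at (262,220).

```bash
python3 - <<'E'
from h import *
p=cv2.imread('pics/top0.png'); d=np.load('top0.npy'); c=calibration('top')
big=cv2.resize(p[140:290,80:430],None,fx=2.28,fy=2.28,interpolation=cv2.INTER_CUBIC); cv2.imwrite('pics/crop0.png',big)
hsv=cv2.cvtColor(p,cv2.COLOR_BGR2HSV)
def near(mask,u,v,r):
    m=np.zeros_like(mask); cv2.circle(m,(u,v),r,255,-1); m&=mask
    n,l,s,ce=cv2.connectedComponentsWithStats(m); 
    i=1+np.argmax(s[1:,4]); return ce[i],s[i]
H,S,V=cv2.split(hsv)
hm=dict(red=((H<8)|(H>172)),blue=(H>100)&(H<125),green=(H>45)&(H<90),yellow=(H>20)&(H<35),cork=(H>5)&(H<25))
hm={k:((m&(S>110 if k!='cork' else S>70)&(V>60)).astype(np.uint8)*255) for k,m in hm.items()}
for k,u,v in (('red',172,175),('blue',201,172),('green',229,168),('cork',258,166)):
    ce,s=near(hm[k],u,v,19); print('pad',k,ce,s,onplane(c,*ce,.008).round(4))
for k,u,v in (('red',213,214),('blue',314,217),('green',401,226),('yellow',361,219)):
    ce,s=near(hm[k],u,v,14); print('bot',k,ce,s,onplane(c,*ce,.085).round(4), d[int(ce[1]),int(ce[0])])
# points from depth
vv,uu=np.mgrid[:420,:560]
P=np.stack([(uu-c['cx'])/c['fx'],-(vv-c['cy'])/c['fy'],-np.ones(uu.shape)],-1)*d[...,None]
P=P@rot(c['orientation']).T+np.array(c['eye']); np.save('P.npy',P)
for n,u,v in (('sb',169,222),('lb',262,221),('red',213,217),('blue',314,220),('green',398,228),('yel',359,221)):
    q=P[v-20:v+20,u-20:u+20].reshape(-1,3); z=q[:,2]; m=(z>.015)&(z<.11)
    print(n,m.sum(),q[m].min(0).round(3),q[m].max(0).round(3)); 
    t=z>np.percentile(z[m],98)-.006; t&=m; print('  top',t.sum(),q[t].mean(0).round(3))
q=P[140:200,140:290].reshape(-1,3); m=(q[:,2]>.02)&(q[:,2]<.04); print(q[m].min(0),q[m].max(0),cv2.minAreaRect((q[m][:,:2]*1000).astype(np.float32)))
E
```

```text
pad red [171.82795699 174.85483871] [159 163  27  25 558] [0.6127 0.281  0.008 ]
pad blue [200.45436893 171.76504854] [188 160  26  24 515] [0.6235 0.2031 0.008 ]
pad green [228.76666667 168.55208333] [217 157  25  23 480] [0.6346 0.1258 0.008 ]
pad cork [256.71376147 165.40550459] [244 154  27  24 545] [0.6455 0.0491 0.008 ]
bot red [210.89915966 214.43697479] [205 208  13  13 119] [0.4917 0.1575 0.085 ] 1.1403353
bot blue [314.15384615 217.30769231] [309 212  11  12 104] [ 0.4906 -0.1038  0.085 ] 1.1355962
bot green [402.13559322 224.58474576] [396 219  13  12 118] [ 0.4772 -0.3268  0.085 ] 1.1404488
bot yellow [361.0515873  218.83333333] [353 210  18  18 252] [ 0.4895 -0.2228  0.085 ] 1.1415147
sb 282 [0.449 0.245 0.016] [0.501 0.303 0.074]
  top 84 [0.477 0.277 0.07 ]
lb 725 [ 0.446 -0.005  0.017] [0.516 0.07  0.098]
  top 121 [0.483 0.032 0.094]
red 279 [0.469 0.134 0.015] [0.511 0.178 0.092]
  top 96 [0.49  0.156 0.088]
blue 272 [ 0.467 -0.124  0.016] [ 0.513 -0.082  0.094]
  top 101 [ 0.491 -0.104  0.088]
green 323 [ 0.456 -0.348  0.015] [ 0.499 -0.303  0.095]
  top 94 [ 0.478 -0.326  0.089]
yel 327 [ 0.466 -0.24   0.016] [ 0.51  -0.199  0.095]
  top 180 [ 0.488 -0.221  0.088]
[ 0.56659235 -0.03290619  0.02001859] [0.71669449 0.34095932 0.03752935] ((632.746826171875, 147.8289031982422), (99.7938003540039, 387.0526428222656), 11.207625389099121)
```

View pics/crop0.png

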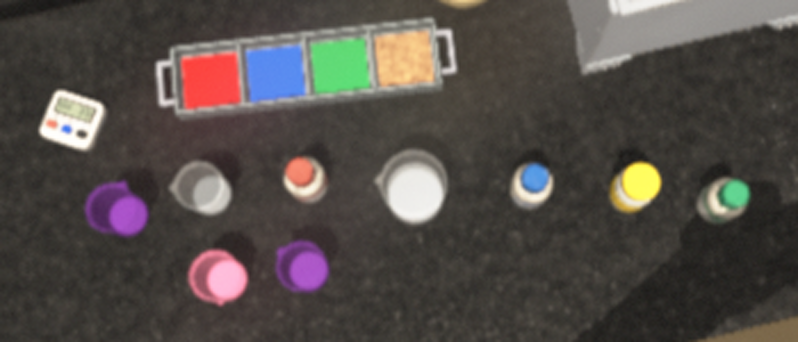

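View pics/wrist0.png

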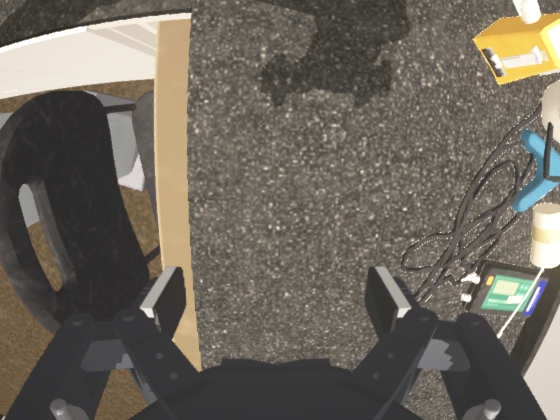

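Cap, pad and depth estimates agree. The caddy yaw is about 8.1°, so I'll align the tool's x with the caddy's x by turning in place first.

```bash
cat >> h.py <<'E'
def togo(x,y,z,yaw=8.1):
    s=read_state(); M=R.from_rotvec(s['tcp_rot']).as_matrix()
    D=np.array([x,y,z])-s['tcp_pos']
    dz=np.degrees(np.arctan2(M[1,0],M[0,0]))
    T=R.from_euler('z',yaw,degrees=True).as_matrix()@np.diag([1,-1,-1.])
    print('t',s['time'],'tcp',s['tcp_pos'].round(4),'yaw',dz.round(2),'w',round(s['width'],4),'F',s['contact_force'].round(1))
    print('shift tool mm',(M.T@D*1000).round(1),'turn tool deg',np.degrees(R.from_matrix(M.T@T).as_rotvec()).round(2))
E
python3 -m jog '0 0 0 0 0 -10.7 0; 0 0 0 0 0 -10.7 0; 0 0 0 0 0 -10.7 0; 0 0 0 0 0 -10.7 0; 0 0 0 0 0 -10.7 0; 0 0 0 0 0 -10.7 0; 0 0 0 0 0 -10.7 0; 0 0 0 0 0 -5.7 0; 0 0 0 0 0 0 0'
python3 -c "
from h import *
togo(.478,-.326,.15)"
```

```text
time: 1.27
tcp_pos: [0.1936, -0.6203, 0.2309]
tcp_rot: [-3.133, -0.215, -0.0]
contact_force: [0.1, -0.4, -0.7]
width: 0.0855
t 1.275 tcp [ 0.1936 -0.6203  0.2309] yaw 7.87 w 0.0855 F [ 0.1 -0.4 -0.7]
shift tool mm [ 322.  -252.5   81.2] turn tool deg [-0.05 -0.01 -0.23]
```

```bash
python3 -m jog '0.032 -0.025 0.008 0 0 0 0; 0.032 -0.025 0.008 0 0 0 0; 0.032 -0.025 0.008 0 0 0 0; 0.032 -0.025 0.008 0 0 0 0; 0.032 -0.025 0.008 0 0 0 0; 0.032 -0.025 0.008 0 0 0 0; 0.032 -0.025 0.008 0 0 0 0; 0.032 -0.025 0.008 0 0 0 0; 0.032 -0.025 0.008 0 0 0 0; 0.034 -0.0275 0.009 0 0 -0.2 0'
python3 -m jog '0 0 0 0 0 0 0;0 0 0 0 0 0 0'
python3 - <<'E'
from h import *
togo(.478,-.326,.024)
p,d=get_image('wrist'); cv2.imwrite('pics/w1.png',p)
E
```

```text
time: 2.52
tcp_pos: [0.4786, -0.3252, 0.1501]
tcp_rot: [3.133, 0.219, -0.0]
contact_force: [0.8, -1.0, -0.2]
width: 0.0854
time: 2.78
tcp_pos: [0.4774, -0.3263, 0.1502]
tcp_rot: [3.133, 0.221, -0.001]
contact_force: [0.4, -0.5, -0.1]
width: 0.0854
t 2.775 tcp [ 0.4774 -0.3263  0.1502] yaw 8.08 w 0.0854 F [ 0.4 -0.5 -0.1]
shift tool mm [  0.8  -0.3 126.2] turn tool deg [ 0.03  0.06 -0.02]
```

View pics/w1.png

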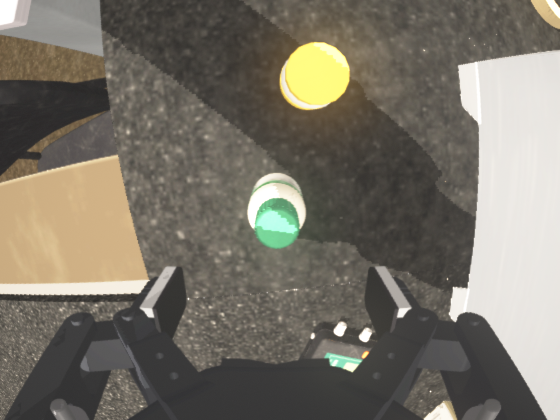

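The green cap is at (277,223), centred between the fingers in tool x. I'll check tool y by casting a ray.

```bash
cat >> h.py <<'E'
def wristplane(u,v,z,s=None):
    c=calibration('wrist'); s=s or read_state()
    du,dv=u-c['cx'],v-c['cy']; r=np.hypot(du,dv); a=r/c['fx']
    d=np.array([np.sin(a)*du/r,-np.sin(a)*dv/r,-np.cos(a)])
    T=c['tool_from_camera']; M=R.from_rotvec(s['tcp_rot']).as_matrix()
    e=M@T[:3,3]+s['tcp_pos']; w=M@T[:3,:3]@d
    return e+w*(z-e[2])/w[2]
E
python3 -c "
from h import *
print(wristplane(278,224,.088), wristplane(316,73,.088))"
```

```text
[ 0.4790408  -0.32358932  0.088     ] [ 0.48842904 -0.22259107  0.088     ]
```

```bash
python3 -m jog '0.001 -0.001 0.03 0 0 0 0; 0 0 0.03 0 0 0 0; 0 0 0.03 0 0 0 0; 0 0 0.02 0 0 0 0; 0 0 0.016 0 0 0 0; 0 0 0 0 0 0 0; 0 0 0 0 0 0 1; 0 0 0 0 0 0 1; 0 0 0 0 0 0 1; 0 0 0 0 0 0 1' 35
python3 -m jog '0 0 0 0 0 0 1; 0 0 0 0 0 0 1;0 0 0 0 0 0 1'
python3 - <<'E'
from h import *
togo(.6346,.1258,.17)
p,d=get_image('wrist'); cv2.imwrite('pics/w2.png',p)
E
```

```text
time: 4.08
tcp_pos: [0.4791, -0.3251, 0.0254]
tcp_rot: [3.133, 0.223, 0.001]
contact_force: [-0.4, 0.4, 6.6]
width: 0.0432
time: 4.45
tcp_pos: [0.4791, -0.3251, 0.0254]
tcp_rot: [3.133, 0.223, 0.002]
contact_force: [-0.7, -0.9, 6.2]
width: 0.0434
t 4.45 tcp [ 0.4791 -0.3251  0.0254] yaw 8.14 w 0.0434 F [-0.7 -0.9  6.2]
shift tool mm [ 217.9 -424.2 -144.9] turn tool deg [ 0.07 -0.05  0.04]
```

View pics/w2.png

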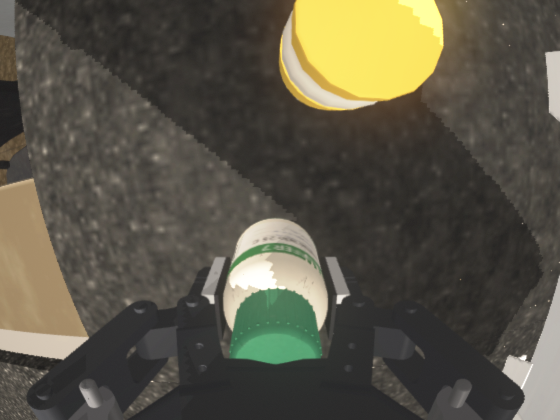

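Green is gripped at 43 mm. Next: lift, go along -y first to stay clear of the bath, then across to the caddy.

```bash
python3 -m jog '0 0 -0.02 0 0 0 1; 0 0 -0.03 0 0 0 1; 0 0 -0.03 0 0 0 1; 0 0 -0.03 0 0 0 1; 0 0 -0.035 0 0 0 1; 0 -0.03 0 0 0 0 1; 0 -0.04 0 0 0 0 1; 0 -0.04 0 0 0 0 1;0 -0.04 0 0 0 0 1; 0 -0.04 0 0 0 0 1'
python3 -m jog '0 -0.04 0 0 0 0 1; 0.03 -0.04 0 0 0 0 1; 0.04 -0.04 0 0 0 0 1; 0.04 -0.04 0 0 0 0 1; 0.04 -0.03 0 0 0 0 1; 0.04 -0.03 0 0 0 0 1; 0.028 -0.015 0 0 0 0 1; 0 0 0 0 0 0 1; 0 0 0 0 0 0 1'
python3 - <<'E'
from h import *
togo(.6346,.1258,.034)
p,d=get_image('wrist'); cv2.imwrite('pics/w3.png',p)
p,d=get_image('top'); cv2.imwrite('pics/t3.png',p)
E
```

```text
time: 5.75
tcp_pos: [0.4515, -0.1354, 0.1696]
tcp_rot: [3.134, 0.223, 0.001]
contact_force: [0.1, 1.3, -0.5]
width: 0.0432
time: 6.88
tcp_pos: [0.6332, 0.1259, 0.1689]
tcp_rot: [3.133, 0.223, -0.003]
contact_force: [-0.2, -0.2, -1.9]
width: 0.0433
t 6.875 tcp [0.6332 0.1259 0.1689] yaw 8.13 w 0.0433 F [-0.2 -0.2 -1.9]
shift tool mm [  1.6   0.2 134.9] turn tool deg [0.06 0.1  0.03]
```

View pics/w3.png

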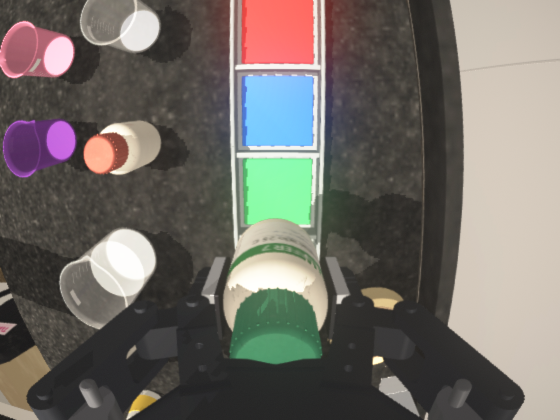

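The wrist view shows the green pad ahead at (278,190), partly hidden, blue at (279,111) and red at (278,28), with the bottle held upright. I'll cross-check the caddy against these.

```bash
python3 - <<'E'
from h import *
p=cv2.imread('pics/w3.png')
for n,(u0,u1,v0,v1) in dict(blue=(244,316,76,148),green=(244,312,156,227)).items():
    print(n,[wristplane(u,v,.008)[:2].round(4) for u,v in((u0,v0),(u1,v0),(u0,v1),(u1,v1))],np.mean([wristplane(u,v,.008) for u,v in((u0,v0),(u1,v0),(u0,v1),(u1,v1))],axis=0).round(4))
E
```

```text
blue [array([0.5901, 0.2311]), array([0.6555, 0.2407]), array([0.599 , 0.1639]), array([0.6659, 0.1736])] [0.6276 0.2023 0.008 ]
green [array([0.5999, 0.1564]), array([0.6633, 0.1655]), array([0.6081, 0.0857]), array([0.6755, 0.0953])] [0.6367 0.1257 0.008 ]
```

The wrist view puts the pads about 2–4 mm farther in x, so I'll split the difference and lower.

```bash
python3 -m jog '0.0025 0 0.03 0 0 0 1; 0 0 0.03 0 0 0 1; 0 0 0.03 0 0 0 1; 0 0 0.02 0 0 0 1; 0 0 0.015 0 0 0 1; 0 0 0.005 0 0 0 1; 0 0 0.003 0 0 0 1; 0 0 0 0 0 0 1'
python3 -c "
from h import *
togo(.636,.1258,.034)"
```

```text
time: 7.98
tcp_pos: [0.6372, 0.1274, 0.0369]
tcp_rot: [-3.134, -0.223, -0.002]
contact_force: [-1.0, -0.8, -1.2]
width: 0.0434
t 7.975 tcp [0.6372 0.1274 0.0369] yaw 8.15 w 0.0434 F [-1.  -0.8 -1.2]
shift tool mm [-1.4  1.4  2.9] turn tool deg [-0.   -0.06  0.05]
```

```bash
python3 -m jog '-0.001 0.001 0.0015 0 0 0 1; 0 0 0.0013 0 0 0 1; 0 0 0 0 0 0 1; 0 0 0 0 0 0 0.4; 0 0 0 0 0 0 0; 0 0 0 0 0 0 0; 0 0 0 0 0 0 0'
python3 -m jog '0 0 -0.02 0 0 0 0; 0 0 -0.03 0 0 0 0; 0 0 -0.03 0 0 0 0; 0 0 -0.03 0 0 0 0; 0 0 -0.02 0 0 0 0; 0 0 0 0 0 0 0'
python3 - <<'E'
from h import *
togo(.491,-.104,.165)
p,d=get_image('wrist'); cv2.imwrite('pics/w4.png',p)
E
```

```text
time: 8.85
tcp_pos: [0.6359, 0.1261, 0.0336]
tcp_rot: [3.134, 0.223, 0.0]
contact_force: [0.3, 1.0, 0.6]
width: 0.0852
time: 9.6
tcp_pos: [0.6374, 0.1266, 0.1666]
tcp_rot: [-3.133, -0.223, -0.008]
contact_force: [0.6, -0.3, 0.2]
width: 0.0857
t 9.6 tcp [0.6374 0.1266 0.1666] yaw 8.14 w 0.0857 F [ 0.6 -0.3  0.2]
shift tool mm [-177.6  207.5    0.6] turn tool deg [-0.03 -0.3   0.04]
```

View pics/w4.png

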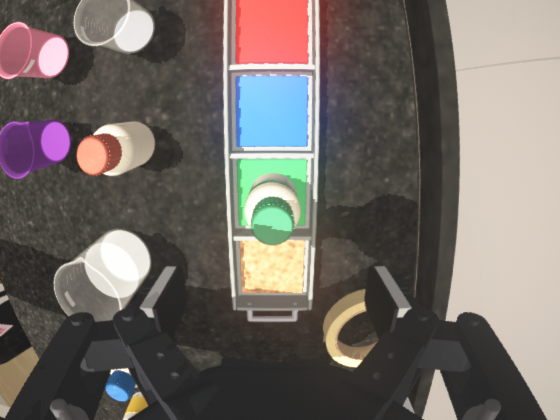

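Green stands on its pad, cap at (273,220). Next, blue.

```bash
python3 -m jog '-0.03 0.034 0 0 0 0 0; -0.03 0.034 0 0 0 0 0; -0.03 0.035 0 0 0 0 0; -0.03 0.035 0 0 0 0 0; -0.03 0.035 0 0 0 0 0; -0.0276 0.0345 0 0 -0.3 0 0; 0 0 0 0 0 0 0; 0 0 0 0 0 0 0'
python3 - <<'E'
from h import *
p,d=get_image('wrist'); cv2.imwrite('pics/w5.png',p)
m=cv2.inRange(cv2.cvtColor(p,cv2.COLOR_BGR2HSV),(100,120,70),(125,255,255)); m[:150]=0
n,l,st,ce=cv2.connectedComponentsWithStats(m); i=1+np.argmax(st[1:,4]); print(st[i],ce[i],wristplane(*ce[i],.085))
togo(.491,-.104,.025)
E
```

```text
time: 10.65
tcp_pos: [0.4896, -0.1038, 0.1632]
tcp_rot: [-3.133, -0.223, 0.008]
contact_force: [-0.1, 0.8, -0.0]
width: 0.0853
[ 257  195   41   46 1471] [277.35486064 218.04554725] [ 0.49160768 -0.10092377  0.085     ]
t 10.7 tcp [ 0.49   -0.1032  0.1633] yaw 8.23 w 0.0854 F [ 0.1 -0.1 -0.6]
shift tool mm [  1.5   1.1 138.3] turn tool deg [-0.05  0.28  0.13]
```

View pics/w5.png

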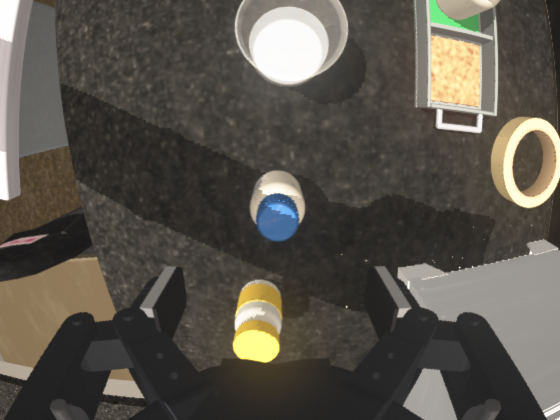

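The blue cap at (277,218) lies between the jaws, and yellow at (258,320) is well behind. Descend and grip.

```bash
python3 -m jog '0.001 0 0.03 0 0.2 -0.1 0; 0 0 0.03 0 0 0 0; 0 0 0.03 0 0 0 0; 0 0 0.03 0 0 0 0; 0 0 0.018 0 0 0 0; 0 0 0 0 0 0 0; 0 0 0 0 0 0 1; 0 0 0 0 0 0 1; 0 0 0 0 0 0 1; 0 0 0 0 0 0 1'
python3 -m jog '0 0 0 0 0 0 1; 0 0 0 0 0 0 1'
python3 -c "
from h import *
togo(.6250,.2030,.17)"
```

```text
time: 11.95
tcp_pos: [0.4909, -0.1043, 0.0266]
tcp_rot: [3.133, 0.226, 0.0]
contact_force: [-0.7, 0.7, 6.7]
width: 0.0433
time: 12.2
tcp_pos: [0.4908, -0.1043, 0.0266]
tcp_rot: [3.133, 0.226, 0.0]
contact_force: [-0.4, 0.1, 6.4]
width: 0.0432
t 12.2 tcp [ 0.4908 -0.1043  0.0266] yaw 8.24 w 0.0432 F [-0.4  0.1  6.4]
shift tool mm [ 176.9 -284.8 -143.5] turn tool deg [ 0.02 -0.01  0.14]
```

```bash
python3 -m jog '0 0 -0.02 0 0 0 1; 0 0 -0.03 0 0 0 1; 0 0 -0.03 0 0 0 1; 0 0 -0.03 0 0 0 1; 0 0 -0.0335 0 0 0 1; 0.02 -0.035 0 0 0 0 1; 0.026 -0.042 0 0 0 0 1; 0.026 -0.042 0 0 0 0 1;0.026 -0.042 0 0 0 0 1; 0.026 -0.042 0 0 0 0 1'
python3 -m jog '0.026 -0.042 0 0 0 0 1; 0.027 -0.04 0 0 0 0 1; 0 0 0 0 0 0 1; 0 0 0 0 0 0 1'
python3 -c "
from h import *
togo(.6250,.2030,.035)"
```

```text
time: 13.45
tcp_pos: [0.5843, 0.1154, 0.169]
tcp_rot: [3.133, 0.225, -0.003]
contact_force: [1.1, -0.6, -1.6]
width: 0.0437
time: 13.95
tcp_pos: [0.6241, 0.2022, 0.1683]
tcp_rot: [3.132, 0.226, -0.005]
contact_force: [0.1, -0.6, -1.2]
width: 0.0438
t 13.95 tcp [0.6241 0.2022 0.1683] yaw 8.25 w 0.0438 F [ 0.1 -0.6 -1.2]
shift tool mm [  1.4  -0.9 133.3] turn tool deg [0.07 0.17 0.15]
```

```bash
python3 -m jog '0.001 0 0.03 0 0 0 1; 0 0 0.03 0 0 0 1; 0 0 0.03 0 0 0 1; 0 0 0.02 0 0 0 1; 0 0 0.015 0 0 0 1; 0 0 0.005 0 0 0 1; 0 0 0.001 0 0 0 1; 0 0 0 0 0 0 1; 0 0 0 0 0 0 1'
python3 - <<'E'
from h import *
togo(.625,.203,.035)
p,d=get_image('wrist'); cv2.imwrite('pics/w6.png',p)
E
```

```text
time: 15.08
tcp_pos: [0.6259, 0.2035, 0.0385]
tcp_rot: [-3.133, -0.226, 0.001]
contact_force: [-0.1, -0.5, -2.3]
width: 0.0433
t 15.075 tcp [0.6259 0.2035 0.0385] yaw 8.25 w 0.0433 F [-0.1 -0.5 -2.3]
shift tool mm [-1.   0.3  3.5] turn tool deg [-0.01  0.02  0.15]
```

View pics/w6.png

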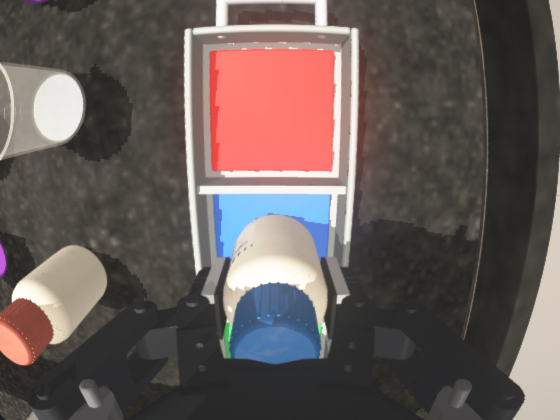

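The blue bottle is centred over the blue pad. Lower the rest and release.

```bash
python3 -m jog '0 0 0.002 0 0 0 1; 0 0 0.0015 0 0 0 1; 0 0 0 0 0 0 1; 0 0 0 0 0 0 0.4; 0 0 0 0 0 0 0; 0 0 0 0 0 0 0; 0 0 0 0 0 0 0'
python3 -m jog '0 0 -0.02 0 0 0 0; 0 0 -0.03 0 0 0 0; 0 0 -0.03 0 0 0 0; 0 0 -0.03 0 0 0 0; 0 0 -0.02 0 0 0 0; 0 0 0 0 0 0 0'
python3 - <<'E'
from h import *
togo(.491,.157,.165)
p,d=get_image('wrist'); cv2.imwrite('pics/w7.png',p)
E
```

```text
time: 16.0
tcp_pos: [0.6254, 0.2032, 0.0341]
tcp_rot: [3.133, 0.226, -0.003]
contact_force: [-1.0, 0.7, 0.4]
width: 0.0852
time: 16.75
tcp_pos: [0.6271, 0.2039, 0.1673]
tcp_rot: [-3.132, -0.226, -0.005]
contact_force: [-0.7, 0.0, -0.3]
width: 0.0855
t 16.75 tcp [0.6271 0.2039 0.1673] yaw 8.24 w 0.0855 F [-0.7  0.  -0.3]
shift tool mm [-141.5   26.9    1.8] turn tool deg [-0.07 -0.2   0.14]
```

View pics/w7.png

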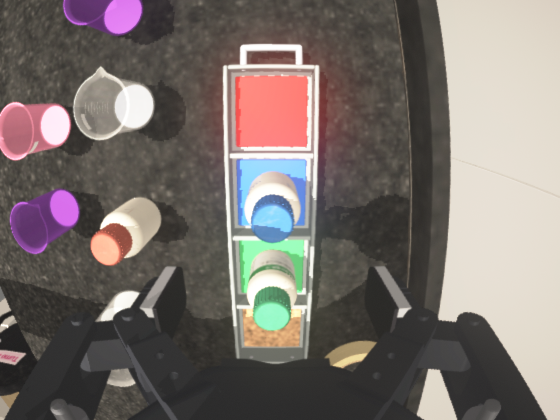

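Blue and green stand well. Now red; a purple beaker stands near it on the robot's side, so I'll check clearance from above.

```bash
python3 -m jog '-0.035 0.007 0 0 0 0 0; -0.036 0.007 0 0 0 0 0; -0.036 0.007 0 0 0 0 0; -0.0345 0.006 0 0 0 0 0;  0 0 0 0 0 0 0; 0 0 0 0 0 0 0'
python3 - <<'E'
from h import *
p,d=get_image('wrist'); cv2.imwrite('pics/w8.png',p)
h=cv2.cvtColor(p,cv2.COLOR_BGR2HSV); m=cv2.inRange(h,(0,100,70),(10,255,255))|cv2.inRange(h,(172,100,70),(179,255,255)); m[:150]=0;m[:,380:]=0;m[:,:200]=0
n,l,st,ce=cv2.connectedComponentsWithStats(m); i=1+np.argmax(st[1:,4]); print(st[i],ce[i],wristplane(*ce[i],.085))
P=np.load('P.npy'); q=P[235:285,195:240].reshape(-1,3); k=q[:,2]>.015; print('purple',q[k].min(0),q[k].max(0))
togo(.491,.157,.025)
E
```

```text
time: 17.55
tcp_pos: [0.4901, 0.1564, 0.1643]
tcp_rot: [-3.133, -0.226, 0.002]
contact_force: [0.3, -0.1, 0.7]
width: 0.0852
[ 256  192   44   48 1014] [276.63510848 216.36982249] [0.4917163  0.15977999 0.085     ]
purple [ 0.29565273 -0.00238453  0.01546731] [0.41377214 0.17957604 1.21023926]
t 17.6 tcp [0.4904 0.1566 0.1643] yaw 8.24 w 0.0853 F [0.5 0.2 0.1]
shift tool mm [  0.7  -0.2 139.3] turn tool deg [-0.02  0.06  0.14]
```

View pics/w8.png

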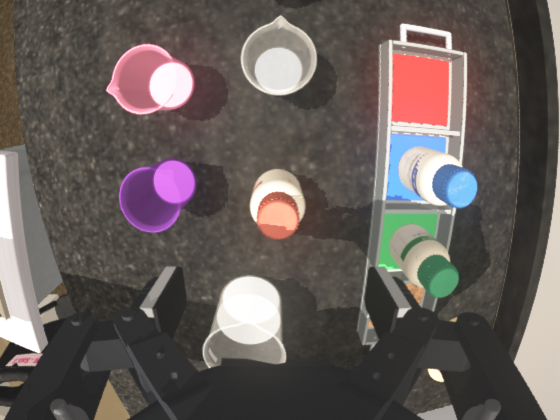

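Purple's edge is at x≈0.414 and the finger backs at ≈0.434, so it's clear. Grip red.

```bash
python3 -m jog '0.001 -0.001 0.03 0 0 -0.1 0; 0 0 0.03 0 0 0 0; 0 0 0.03 0 0 0 0; 0 0 0.03 0 0 0 0; 0 0 0.019 0 0 0 0; 0 0 0 0 0 0 0; 0 0 0 0 0 0 1; 0 0 0 0 0 0 1; 0 0 0 0 0 0 1; 0 0 0 0 0 0 1'
python3 -m jog '0 0 0 0 0 0 1; 0 0 0 0 0 0 1'
python3 -c "
from h import *
togo(.614,.2805,.17)"
```

```text
time: 18.85
tcp_pos: [0.491, 0.1576, 0.0265]
tcp_rot: [-3.133, -0.228, -0.001]
contact_force: [-0.0, -0.5, 6.1]
width: 0.0434
time: 19.1
tcp_pos: [0.491, 0.1576, 0.0265]
tcp_rot: [-3.133, -0.228, -0.001]
contact_force: [-0.1, -0.3, 6.3]
width: 0.0436
t 19.1 tcp [0.491  0.1576 0.0265] yaw 8.34 w 0.0436 F [-0.1 -0.3  6.3]
shift tool mm [ 139.6 -103.8 -143.4] turn tool deg [-0.02 -0.03  0.24]
```

```bash
python3 -m jog '0 0 -0.02 0 0 0 1; 0 0 -0.03 0 0 0 1; 0 0 -0.03 0 0 0 1; 0 0 -0.03 0 0 0 1; 0 0 -0.0335 0 0 0 1; 0.028 -0.021 0 0 0 0 1; 0.038 -0.028 0 0 0 0 1; 0.038 -0.028 0 0 0 0 1;0.0355 -0.0265 0 0 0 0 1; 0 0 0 0 0 0.2 1'
python3 -m jog '0 0 0 0 0 0 1'
python3 -c "
from h import *
togo(.614,.2805,.035)"
```

```text
time: 20.35
tcp_pos: [0.6142, 0.2832, 0.1681]
tcp_rot: [-3.131, -0.226, 0.001]
contact_force: [-1.4, -0.5, -0.4]
width: 0.0429
time: 20.48
tcp_pos: [0.6124, 0.279, 0.168]
tcp_rot: [3.132, 0.223, -0.006]
contact_force: [-0.0, -0.2, -2.0]
width: 0.0432
t 20.475 tcp [0.6124 0.279  0.168 ] yaw 8.15 w 0.0432 F [-0.  -0.2 -2. ]
shift tool mm [  2.3  -1.4 133. ] turn tool deg [0.08 0.21 0.05]
```

```bash
python3 -m jog '0.001 -0.001 0.03 0 0 0 1; 0 0 0.03 0 0 0 1; 0 0 0.03 0 0 0 1; 0 0 0.02 0 0 0 1; 0 0 0.015 0 0 0 1; 0 0 0.005 0 0 0 1; 0 0 0.001 0 0 0 1; 0 0 0 0 0 0 1; 0 0 0 0 0 0 1'
python3 - <<'E'
from h import *
togo(.614,.2805,.035)
p,d=get_image('wrist'); cv2.imwrite('pics/w9.png',p)
E
```

```text
time: 21.6
tcp_pos: [0.6144, 0.2814, 0.0385]
tcp_rot: [-3.133, -0.223, 0.001]
contact_force: [0.8, 0.1, -2.2]
width: 0.0434
t 21.6 tcp [0.6144 0.2814 0.0385] yaw 8.15 w 0.0434 F [ 0.8  0.1 -2.2]
shift tool mm [-0.6  0.8  3.5] turn tool deg [-0.02  0.03  0.05]
```

View pics/w9.png

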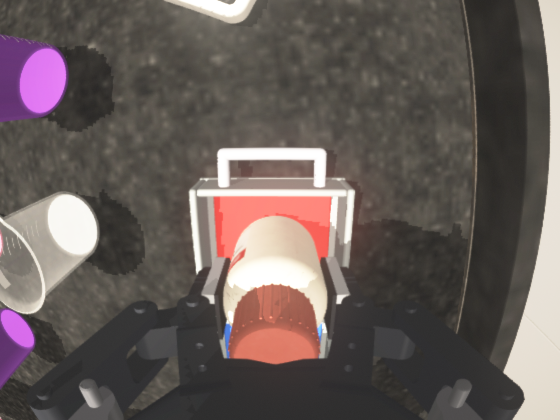

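Red is centred over the red pad. Lower, release and lift.

```bash
python3 -m jog '0 0 0.002 0 0 0 1; 0 0 0.0015 0 0 0 1; 0 0 0 0 0 0 1; 0 0 0 0 0 0 0.4; 0 0 0 0 0 0 0; 0 0 0 0 0 0 0; 0 0 0 0 0 0 0'
python3 -m jog '0 0 -0.02 0 0 0 0; 0 0 -0.03 0 0 0 0; 0 0 -0.03 0 0 0 0; 0 0 -0.03 0 0 0 0; 0 0 -0.02 0 0 0 0; 0 0 0 0 0 0 0'
python3 - <<'E'
from h import *
togo(.476,.275,.165)
E
```

```text
time: 22.52
tcp_pos: [0.6139, 0.2811, 0.0342]
tcp_rot: [3.134, 0.223, -0.003]
contact_force: [0.4, 0.2, -0.2]
width: 0.0854
time: 23.28
tcp_pos: [0.6156, 0.282, 0.1674]
tcp_rot: [-3.132, -0.223, -0.005]
contact_force: [0.1, 0.6, 1.0]
width: 0.0854
t 23.275 tcp [0.6156 0.282  0.1674] yaw 8.14 w 0.0854 F [0.1 0.6 1. ]
shift tool mm [-139.2  -12.8    2. ] turn tool deg [-0.1  -0.19  0.04]
```

```bash
python3 -m jog '-0.035 -0.003 0 0 0 0 0; -0.035 -0.003 0 0 0 0 0; -0.035 -0.003 0 0 0 0 0; -0.0345 -0.003 0 0 0 0 0;  0 0 0 0 0 0 0; 0 0 0 0 0 0 0'
python3 - <<'E'
from h import *
p,d=get_image('wrist'); cv2.imwrite('pics/w10.png',p); togo(.476,.275,.02)
cv2.imwrite('pics/w10z.png',cv2.resize(p[140:290,160:380],None,fx=3.5,fy=3.5))
E
```

```text
time: 24.02
tcp_pos: [0.4751, 0.2732, 0.1644]
tcp_rot: [3.134, 0.223, -0.002]
contact_force: [-0.3, -0.8, -0.7]
width: 0.0856
t 24.075 tcp [0.4755 0.2732 0.1644] yaw 8.1 w 0.0852 F [0.1 0.1 0. ]
shift tool mm [  0.9  -1.7 144.4] turn tool deg [-0.    0.05  0.  ]
```

View pics/w10.png

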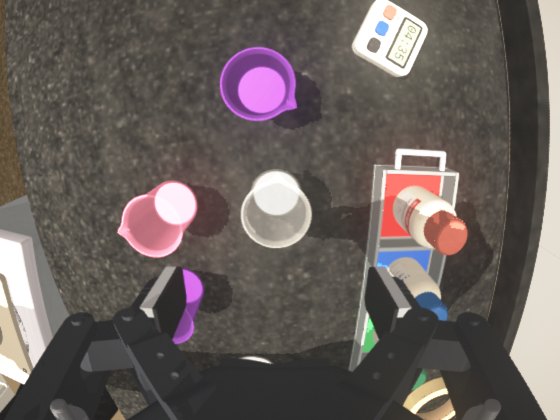

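View pics/w10z.png

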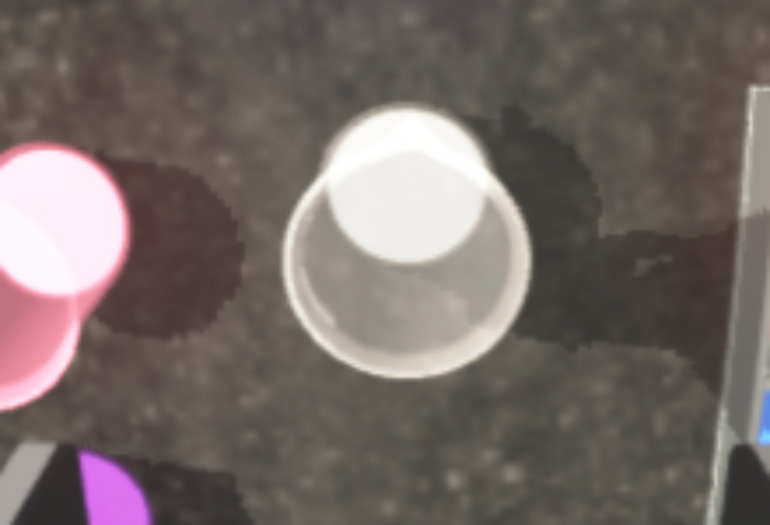

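The small beaker's rim centre is at about (276,213), with the spout straight up in the picture (tool -y), so the jaws are aligned. I'll compute its centre and the clearance to pink.

```bash
python3 - <<'E'
from h import *
print('base',wristplane(276.3,192,.003),'rim',wristplane(276.3,213.1,.071))
p=cv2.imread('pics/top0.png'); P=np.load('P.npy'); h=cv2.cvtColor(p,cv2.COLOR_BGR2HSV)
for n,(a,b) in dict(pink=((160,60,60),(178,255,255)),purp=((130,80,40),(155,255,255))).items():
    m=cv2.inRange(h,a,b)>0; m[:240]=0; m[290:]=0; q=P[m]; q=q[(q[:,2]>.01)&(q[:,2]<.1)]; print(n,q.min(0).round(3),q.max(0).round(3),'xmax for y>.25',q[q[:,1]>.25][:,0].max() if (q[:,1]>.25).any() else None)
E
```

```text
base [0.47715652 0.27379198 0.003     ] rim [0.47685657 0.27427112 0.071     ]
pink [0.346 0.221 0.01 ] [0.401 0.275 0.077] xmax for y>.25 0.4007406374962921
purp [0.363 0.126 0.01 ] [0.431 0.376 0.075] xmax for y>.25 0.43121004646563643
```

```bash
python3 -m jog '0.0015 -0.001 0.03 0 0 0 0; 0 0 0.03 0 0 0 0; 0 0 0.03 0 0 0 0; 0 0 0.03 0 0 0 0; 0 0 0.02 0 0 0 0; 0 0 0 0 0 0 0; 0 0 0 0 0 0 1; 0 0 0 0 0 0 1; 0 0 0 0 0 0 1; 0 0 0 0 0 0 1' 28
python3 -m jog '0 0 0 0 0 0 1; 0 0 0 0 0 0 1'
python3 - <<'E'
from h import *
togo(.647,.049,.195)
p,d=get_image('wrist'); cv2.imwrite('pics/w11.png',p)
E
```

```text
time: 25.32
tcp_pos: [0.4761, 0.2748, 0.0256]
tcp_rot: [-3.133, -0.223, 0.0]
contact_force: [-1.5, -0.4, 7.4]
width: 0.0489
time: 25.58
tcp_pos: [0.4761, 0.2748, 0.0256]
tcp_rot: [-3.133, -0.223, 0.0]
contact_force: [-1.3, -1.1, 6.8]
width: 0.0492
t 25.575 tcp [0.4761 0.2748 0.0256] yaw 8.14 w 0.0492 F [-1.3 -1.1  6.8]
shift tool mm [ 137.2  247.6 -169.6] turn tool deg [-0.03  0.    0.04]
```

View pics/w11.png

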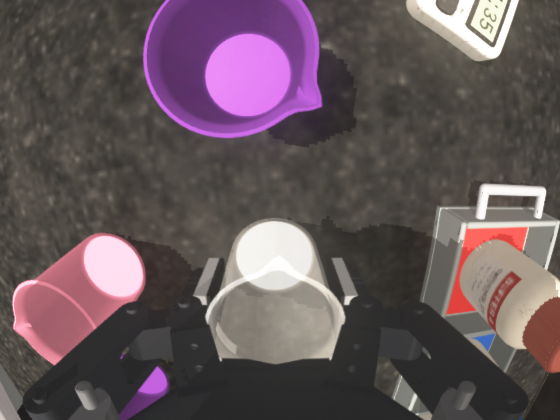

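The beaker is held squarely. Lift high, above the standing bottles, and move across.

```bash
python3 -m jog '0 0 -0.02 0 0 0 1; 0 0 -0.035 0 0 0 1; 0 0 -0.04 0 0 0 1; 0 0 -0.04 0 0 0 1; 0 0 -0.034 0 0 0 1; 0 0.02 0 0 0 0 1; 0.01 0.03 0 0 0 0 1; 0.02 0.035 0 0 0 0 1; 0.022 0.035 0 0 0 0 1; 0.022 0.035 0 0 0 0 1'
python3 -m jog '0.023 0.035 0 0 0 0 1; 0.024 0.035 0 0 0 0 1; 0.016 0.022 0 0 0 0 1; 0 0 0 0 0 0 1;0 0 0 0 0 0 1'
python3 - <<'E'
from h import *
togo(.647,.049,.034)
p,d=get_image('wrist'); cv2.imwrite('pics/w12.png',p)
E
```

```text
time: 26.88
tcp_pos: [0.5709, 0.1288, 0.1921]
tcp_rot: [3.132, 0.222, -0.006]
contact_force: [0.9, 0.2, -0.8]
width: 0.0488
time: 27.5
tcp_pos: [0.645, 0.0497, 0.1922]
tcp_rot: [-3.133, -0.224, 0.007]
contact_force: [0.0, -0.4, -1.3]
width: 0.0489
t 27.5 tcp [0.645  0.0497 0.1922] yaw 8.17 w 0.0489 F [ 0.  -0.4 -1.3]
shift tool mm [  2.5   1.  158.2] turn tool deg [-0.04  0.24  0.07]
```

View pics/w12.png

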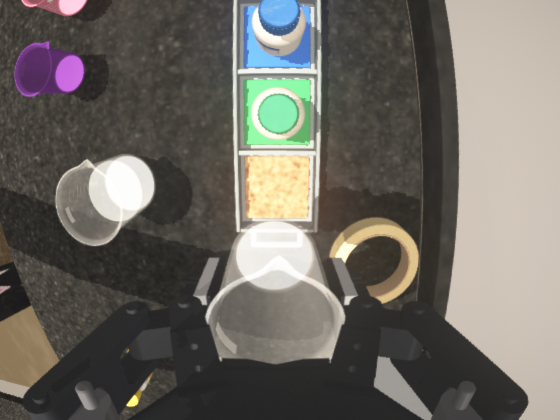

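```bash
python3 - <<'E'
from h import *
print('cork',np.mean([wristplane(u,v,.008) for u,v in((246,155),(312,155),(247,221),(313,221))],0))
p=cv2.imread('pics/top0.png');P=np.load('P.npy')
q=P[100:146,260:305].reshape(-1,3); q=q[(q[:,2]>.008)&(q[:,2]<.1)]; print('tape',q.min(0),q.max(0))
q=P[120:175,315:365].reshape(-1,3); q=q[(q[:,2]>.03)]; print('bath',q.min(0),q.max(0))
E
```

```text
cork [0.65004081 0.04915439 0.008     ]
tape [ 0.71593627 -0.06836705  0.00804548] [0.84131196 0.04493184 0.05354084]
bath [ 0.29565273 -0.24264408  0.03007648] [ 0.7703981  -0.00238453  1.21023926]
```

```bash
python3 - <<'E'
from h import *
c=calibration('top'); P=np.load('P.npy')
for u,v in((283,124),(265,124),(301,124),(283,106),(283,142),(269,136)): print(onplane(c,u,v,.02).round(3),P[v,u].round(3))
E
```

```text
[ 0.764 -0.021  0.02 ] [ 0.772 -0.021 -0.001]
[0.762 0.029 0.02 ] [0.761 0.029 0.023]
[ 0.765 -0.071  0.02 ] [ 0.775 -0.073 -0.006]
[ 0.817 -0.02   0.02 ] [ 0.816 -0.02   0.022]
[ 0.711 -0.022  0.02 ] [ 0.719 -0.022 -0.002]
[0.727 0.017 0.02 ] [0.734 0.017 0.002]
```

The tape roll (22 mm high, over 40 mm away) is clear of the finger. Aim for x=0.648 and lower.

```bash
python3 -m jog '0.002 0 0.03 0 0 0 1; 0 0 0.035 0 0 0 1; 0 0 0.035 0 0 0 1; 0 0 0.03 0 0 0 1; 0 0 0.015 0 0 0 1; 0 0 0.006 0 0 0 1; 0 0 0 0 0 0 1; 0 0 0 0 0 0 1; 0 0 0 0 0 0 1'
python3 - <<'E'
from h import *
togo(.648,.049,.034)
p,d=get_image('wrist'); cv2.imwrite('pics/w13.png',p)
E
```

```text
time: 28.68
tcp_pos: [0.6488, 0.0497, 0.0432]
tcp_rot: [3.134, 0.223, -0.0]
contact_force: [1.4, -0.5, -0.2]
width: 0.0492
t 28.675 tcp [0.6488 0.0497 0.0432] yaw 8.14 w 0.0492 F [ 1.4 -0.5 -0.2]
shift tool mm [-0.9  0.6  9.2] turn tool deg [0.   0.01 0.04]
```

View pics/w13.png

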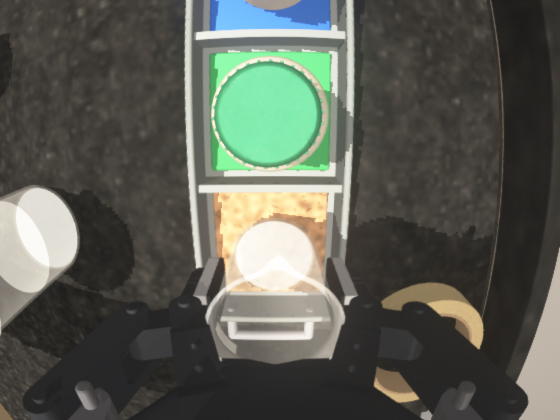

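The beaker is centred over the cork. Lower the last 9 mm and release.

```bash
python3 -m jog '0 0 0.004 0 0 0 1; 0 0 0.003 0 0 0 1; 0 0 0.002 0 0 0 1; 0 0 0 0 0 0 1; 0 0 0 0 0 0 0.4; 0 0 0 0 0 0 0; 0 0 0 0 0 0 0; 0 0 0 0 0 0 0'
python3 -m jog '0 0 -0.02 0 0 0 0; 0 0 -0.03 0 0 0 0; 0 0 -0.03 0 0 0 0; 0 0 -0.03 0 0 0 0; 0 0 -0.02 0 0 0 0; 0 0 0 0 0 0 0; -0.05 0.0 -0.03 0 0 0 0; -0.05 0.0 -0.02 0 0 0 0; -0.05 0 0 0 0 0 0; 0 0 0 0 0 0 0'
python3 -m jog '-0.03 0.04 0 0 0 0 0; -0.02 0.04 0 0 0 0 0; 0 0.04 0 0 0 0 0; 0 0.05 0 0 0 0 0; 0 0.05 0 0 0 0 0; 0 0.05 0 0 0 0 0; 0 0 0 0 0 0 0; 0 0 0 0 0 0 0'
python3 - <<'E'
from h import *
p,d=get_image('wrist'); cv2.imwrite('pics/w14.png',p); p,d=get_image('top'); cv2.imwrite('pics/t14.png',p); np.save('t14.npy',d)
togo(.5,-.2,.2)
cv2.imwrite('pics/t14z.png',cv2.resize(p[140:290,80:430],None,fx=2.28,fy=2.28,interpolation=cv2.INTER_CUBIC))
c=calibration('top');vv,uu=np.mgrid[:420,:560]
P=np.stack([(uu-c['cx'])/c['fx'],-(vv-c['cy'])/c['fy'],-np.ones(uu.shape)],-1)*d[...,None]
P=P@rot(c['orientation']).T+np.array(c['eye'])
for n,x,y in (('red',.614,.2805),('blue',.625,.203),('green',.6355,.1257),('sb',.648,.049),('yel',.488,-.221),('lb',.483,.032)):
    q=P.reshape(-1,3); m=(np.hypot(q[:,0]-x,q[:,1]-y)<.045)&(q[:,2]>.04)&(q[:,2]<.12); q=q[m]
    t=q[q[:,2]>np.percentile(q[:,2],98)-.006]; print(n,len(t),t.mean(0).round(3), 'vs',x,y)
E
```

```text
time: 29.72
tcp_pos: [0.6481, 0.0496, 0.0331]
tcp_rot: [3.134, 0.223, -0.003]
contact_force: [0.3, -0.4, -0.1]
width: 0.0854
time: 30.98
tcp_pos: [0.4951, 0.0273, 0.2131]
tcp_rot: [3.132, 0.223, -0.011]
contact_force: [0.8, -0.3, 0.5]
width: 0.085
time: 31.98
tcp_pos: [0.489, -0.2452, 0.213]
tcp_rot: [-3.132, -0.223, 0.003]
contact_force: [-0.6, 0.1, 0.1]
width: 0.0854
t 32.075 tcp [ 0.489  -0.2443  0.2134] yaw 8.29 w 0.0854 F [-0.2  0.2 -0.3]
shift tool mm [ 17.3 -42.2  13.4] turn tool deg [-0.06  0.1   0.19]
red 107 [0.613 0.28  0.096] vs 0.614 0.2805
blue 100 [0.624 0.203 0.096] vs 0.625 0.203
green 91 [0.635 0.124 0.096] vs 0.6355 0.1257
sb 72 [0.652 0.048 0.078] vs 0.648 0.049
yel 177 [ 0.489 -0.221  0.088] vs 0.488 -0.221
lb 111 [0.482 0.033 0.094] vs 0.483 0.032
```

View pics/t14z.png

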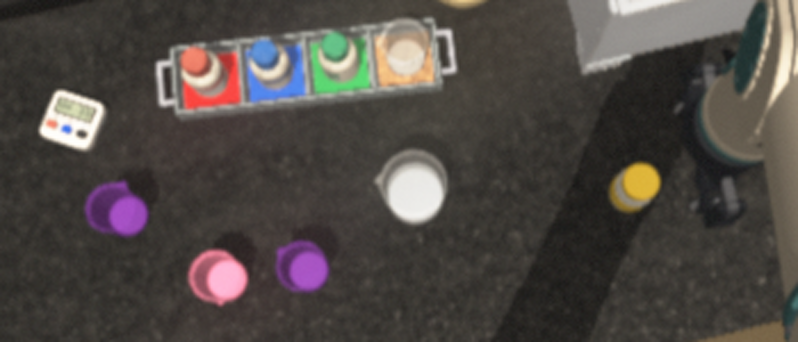

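View pics/w14.png

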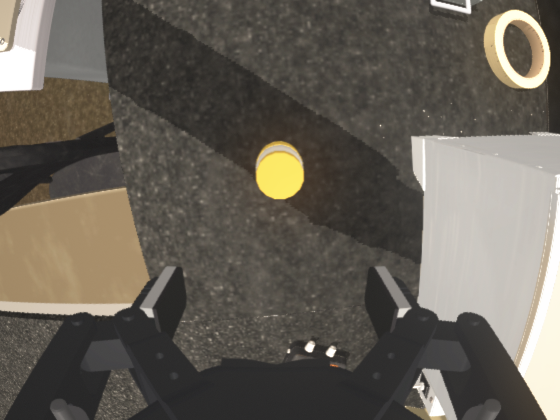

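All four pieces stand in their compartments. The top heights match seated pieces: 0.096 m for the bottles and 0.078 m for the beaker. Yellow and the large beaker have not moved, and the arm is clear.

```bash
python3 -c "
from rig import *
print(job_done())"
```

```text
the job is handed in; nothing more can be done
None
```

The calibration set is packed and handed in at about 32 s of the 120 s allowed. The green, blue and red bottles and the small beaker each stand on their own pad in the caddy. The job gives no verdict, so the checks below are my own.

- **Position:** in the last top view the three caps are within about 2 mm of the pad centres I aimed for, and the beaker is about 4 mm off. The limit is 22 mm.
- **Height:** the tops stand at 0.096 m for the bottles and 0.078 m for the beaker, which is what pieces flat on their pads should show. I judged uprightness from these heights and the pictures and did not measure tilt.
- **Left alone:** the yellow-capped bottle and the large beaker are within about 1 mm of where they started. The pink and purple beakers were not touched.
- **Arm:** it ended clear of everything, gripper open. The highest contact force the moves reported was about 7 N.
- **Disagreement:** the wrist and top cameras differed by 2–4 mm on the x of the pads. I used values in between, well within tolerance.

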